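# Slide a colour test plate off its drying rack and set it on the three-ball rest

## Robot

A 6-joint arm with a two-finger parallel gripper is mounted at the origin on the work surface. World frame = base frame: x ahead of the robot, y to its left, z up, the work surface at z = 0. Lengths are in mm, angles in degrees, forces in N, time in s.
With the tool pointing down it reaches from about 300 to 850 mm from the base axis. Payload 4.2 kg.
Tool frame: the origin (TCP) lies midway between the tips of the shut fingers; the grasp point (between the pads) lies 19 mm behind it; x points along the fingers, z is the direction in which the jaws open and shut, and the axes are right-handed (so a half turn about x gives the same grasp; the last joint's range is limited). The gripper opens to 91 mm and grips with 3 to 60 N. Pads are 32 mm wide; open, the fingers measure 118 mm over their backs; the gripper's body (76 mm by 178 mm) begins 60 mm behind the grasp point.
Start: joints at [67.552, 18.312, 89.639, -0, 72.044, -1.146], TCP at [208.897, 535.729, 213.976] pointing down, gripper open.
Joint ranges: [-177.97, 177.97], [-48.28, 115.42], [12.27, 149.76], [-77.06, 257.06], [2.81, 150.46], [-146.56, 146.56]. Speed limits (degrees/s): [147.25, 147.25, 180, 180, 180, 180].

## Interface

Orientations are given as [roll, pitch, yaw] about the fixed x, y, z axes, in that order (R = Rz(yaw) Ry(pitch) Rx(roll)).
In Python, from workcell import env gives the robot as it stands.
- The arm moves only by the tool send_rows, never from a script. Its argument "commands" is a list that holds one entry, the list of rows, each a list of 6 numbers: the shift along the tool's x, y, z normalised to -1 to 1, where 1 is 0.1 m, then the turn, a rotation vector about the tool's x, y, z normalised to -1 to 1, where 1 is 2 pi rad. In form: [[[x, y, z, wx, wy, wz], ...]]. A call has 1 to 20 rows; each row is the pose to reach, as a shift and turn from the pose commanded when the call began, along the tool's axes at that moment, turning the shorter way round; what a row does not reach only later rows make up. A row lasts 1/8 s, in which the tool goes at most 62.5 mm and 10.7 degrees, less where a joint would pass 70% of its speed; a pose out of reach is approached as far as the arm can. A call with a number of a shift or a turn outside -1 to 1 is refused whole. A call with a gripper value outside its range is refused whole. "jaw" is the closure, from -1 (fully open) to 1 (shut), so that 0 is half open, set as the call begins (left out, the last holds). The fingers move at their own pace and stop on an object; "force" is the grip in N (left out, the last holds). Time passes only in rows, so rows that repeat a pose let the fingers close. It gives the time, the measured TCP pose, the force and the opening at its end, in the units of the state.
- env.state(): the state, without advancing time (a new reading comes with each control period).
- env.grab_frame(name): name is "scene" or "top"; returns (picture, depth): 480x640x3 uint8, red, green, blue; 480x640 float32, mm along the optical axis (not along the pixel's ray), 0 where there is no reading.
- env.get_calibration(name): a dict with "mtx" (3x3 intrinsics, pixels), "dist_coeffs" ([k1, k2, p1, p2, k3] as OpenCV has them; the pictures are not rectified), "camera_from_world" (4x4, takes a point from world to camera coordinates). Camera axes: x right, y up, looking along -z (the intrinsics and any distortion apply to the point x, -y, -z); pixel columns grow to the right and rows downward; lengths in mm; the calibration is good to about 2 mm. A picture is of the moment at which its call begins. get_calibration takes no time and is no camera call.
- env.job_done(): hands the job in, once; it reports no verdict.
The state is a dict: "time_s": time; "qpos": joint angles; "qvel": joint speeds; "effort": joint torques, N m; "ee_pos": TCP position; "ee_rot": TCP orientation; "force": force on the tool from outside, world axes, zero at the start; "torque": the same for the moment, N m; "gripper_width": finger opening in mm.
Only numpy, scipy, OpenCV 4.12 (cv2) and the standard library are available. Lean on these libraries where they do the work, as an engineer would, in place of code of your own. Each camera call takes 0.05 s, during which the arm holds its last target.

## Task

Slide the colour test plate (the one with eight paint patches) along its lane until its end sticks out well past the open edge of the rack and can be pinched. Take it by that end without dropping it, lower it painted side up onto the three steel balls of the rest, lengthwise, centred across, and leave it lying level on all three with its end fully home against the two brass pins. Leave the plain plate and everything else where they are.

Things in the scene. Friction and masses are not known exactly. Their poses are not given: they have to be found in the camera images.
- swatch_center (a point): centre (half-way up) of the loose colour test plate: flat bare-aluminium plate 120 (x) x 50 (y) x 3 (z) mm, about 50 g, eight coloured paint patches on top. x runs along its length, within a few degrees of the rack's x at the start. It lies in one of the rack's two lanes, lips 3 mm above it on both sides, so its sides can be gripped only where it overhangs. Beyond 60 mm of overhang it tips off
- blank_center (a point): centre of the plain grey plate in the other lane, same size and axes, no patches; to be left alone
- rack: fixed drying rack, 200 (x) x 166 (y) mm, origin at the centre of its underside on the table. Two lanes along its x, centred at y = +37.5 and -37.5 mm, each 59 mm wide, white floor 60 mm above the table; blue lips 6 mm above the floor on both sides and at the +x end. Lanes are open at the -x end (edge at x = -100 mm), roughly toward the robot, with free space below
- rest: fixed three-ball rest, origin at the centre of its underside on the table; +x points roughly away from the robot. Dark base 160 (x) x 90 (y) x 12 (z) mm; steel balls 16 mm across on pillars, tops 60 mm above the table, at (x, y) = (42, 16), (42, -16), (-45, 0) mm; brass stop pins 10 mm across, 76 mm high, at (65, 16) and (65, -16) mm
- rest_home (a point): point of the rest where the centre of the plate is when it is home (length along the rest's x, +x end touching both pins): x = 0, y = 0, 61.5 mm above the table; axes as the rest's
- block: loose teal pigment block 34 x 30 x 18 mm, bystander between rack and rest, origin under its centre
- jar: loose jar 52 mm in diameter, 65 mm high, bystander, origin under its centre
- cup: loose white cup 64 mm in diameter, 80 mm high, bystander, origin under its centre
- bottle: loose white bottle 52 mm in diameter, 130 mm high, bystander, origin under its centre
- spatula: loose spatula 180 mm long lying on the table, bystander, origin under its middle
- tape: loose roll of tape 84 mm in diameter, 25 mm high, bystander, origin under its centre
Things that resemble listed ones, but are neither listed nor needed, are in the scene too. What is shaped like the part that bears swatch_center but orange or red is not meant.

How it is judged:
By the outcome, as a careful person would: the job done as asked, in the order asked, and still so for the second after the job is handed in, with the robot touching nothing.
It also fails if it takes over 48 s, if anything falls off the work surface, if the arm or the gripper's body presses on something with over 40 N, if the wrist force passes 120 N, or if a joint passes its speed limit or range.

## Working session

There is one attempt and no reset: what is moved stays moved. The work goes in short steps, Python scripts to look and compute and a tool call to move; the robot and the scene stay as the last step left them, time stands still between calls to the robot, and variables do not carry over. Pictures are saved under pics/ and viewed, and the job is handed in when it is done.

Besides the shell and the picture viewer there is one more tool, called after "Request:" as name(argument=value, ...) on one line, values as JSON. send_rows: Moves the arm, as the interface text tells. Its arguments: {"type":"object","properties":{"commands":{"type":"array","items":{"type":"array","items":{"type":"array","items":{"type":"number","minimum":-1,"maximum":1}}}},"jaw":{"type":"number"},"force":{"type":"number"}},"required":["commands"]}

```bash
ls; mkdir -p pics; python3 - <<'E'
from workcell import env
import cv2,numpy as np
for n in("scene","top"):
    p,d=env.grab_frame(n); cv2.imwrite(f"pics/{n}0.png",p[:,:,::-1]); np.save(f"{n}0.npy",d); np.save(f"{n}0p.npy",p)
    print(n,env.get_calibration(n))
print(env.state())
E
```

```text
pics
scene {'mtx': array([[571.9825632 ,   0.        , 320.97219791],
       [  0.        , 571.9825632 , 246.15400434],
       [  0.        ,   0.        ,   1.        ]]), 'dist_coeffs': array([-0.01207443,  0.        ,  0.        ,  0.        ,  0.        ]), 'camera_from_world': array([[-8.37197951e-01,  5.46439211e-01,  2.24450575e-02,
         4.67540946e+02],
       [-2.81654791e-01, -4.65975144e-01,  8.38771569e-01,
         1.16369259e+02],
       [ 4.68796513e-01,  6.95896080e-01,  5.44020657e-01,
        -1.76645347e+03],
       [ 0.00000000e+00,  0.00000000e+00,  0.00000000e+00,
         1.00000000e+00]])}
top {'mtx': array([[465.42483214,   0.        , 324.01747988],
       [  0.        , 465.42483214, 242.25675237],
       [  0.        ,   0.        ,   1.        ]]), 'dist_coeffs': array([-0.06108395,  0.        ,  0.        ,  0.        ,  0.        ]), 'camera_from_world': array([[ 5.77068106e-02, -9.98328450e-01, -3.19830633e-03,
        -1.17390338e+01],
       [ 9.75300822e-01,  5.56909687e-02,  2.13744762e-01,
        -5.60606040e+02],
       [-2.13209360e-01, -1.54538393e-02,  9.76884306e-01,
        -1.00016177e+03],
       [ 0.00000000e+00,  0.00000000e+00,  0.00000000e+00,
         1.00000000e+00]])}
{'time_s': 0.1, 'qpos': array([ 6.75506742e+01,  1.83463621e+01,  8.96979410e+01, -5.98939901e-04,
        7.20423006e+01, -1.14771195e+00]), 'qvel': array([ 0.00926397, -0.01160092, -0.25587864,  0.04396987,  0.0258749 ,
       -0.02360344]), 'effort': array([-2.33179062e-04, -4.13336170e+01, -2.32509041e+01,  7.31726387e-02,
        4.22317442e-02, -4.25776363e-05]), 'ee_pos': array([208.73875751, 535.30979054, 213.23053517]), 'ee_rot': array([ 179.22904437,   89.91339446, -112.07238435]), 'force': array([ 0.31677025, -0.08636608, -0.26969977]), 'torque': array([-0.04925445,  0.04129456,  0.0409284 ]), 'gripper_width': 90.97865443702614}
```

View pics/scene0.png

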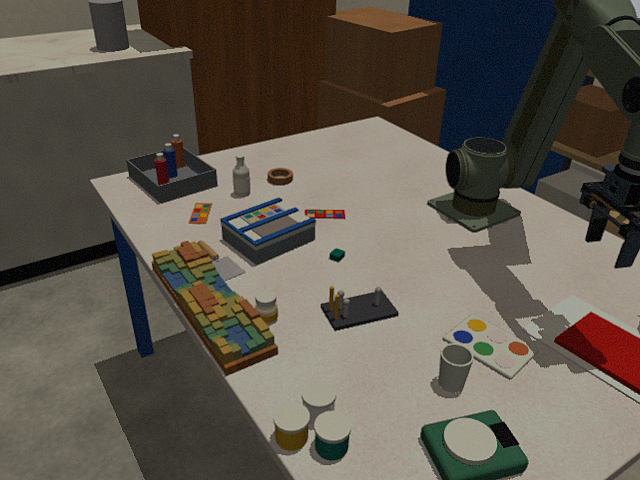

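View pics/top0.png

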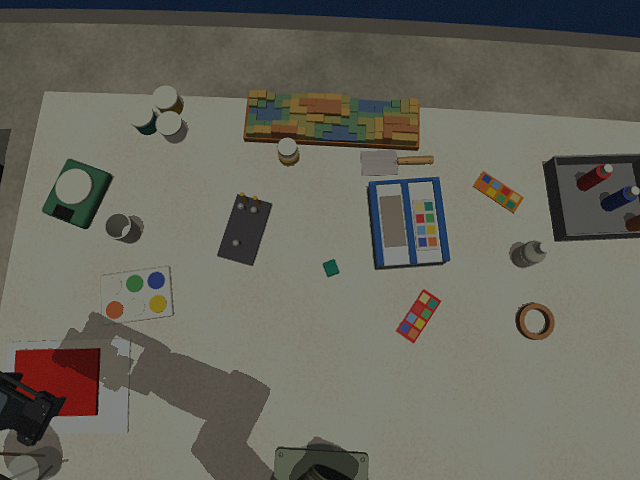

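Candidates for the plate: (426,224), a bare plate with patches in the rack; (498,192), orange on the table; (418,316), red on the table; (392,221), plain plate. My choice is (426,224). I'll check it in a close crop.

```bash
python3 - <<'E'
import cv2,numpy as np
p=np.load("top0p.npy")[:,:,::-1]
a=cv2.resize(p[165:285,355:465],None,fx=5,fy=5,interpolation=cv2.INTER_CUBIC)
cv2.imwrite("pics/crack.png",a)
b=cv2.resize(p[180:280,205:345],None,fx=5.5,fy=5.5,interpolation=cv2.INTER_CUBIC)
cv2.imwrite("pics/crest.png",b)
E
```

```text
(no output)
```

View pics/crack.png

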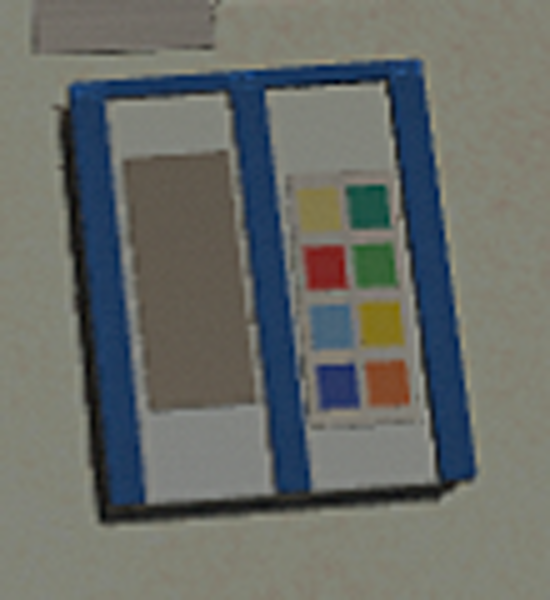

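View pics/crest.png

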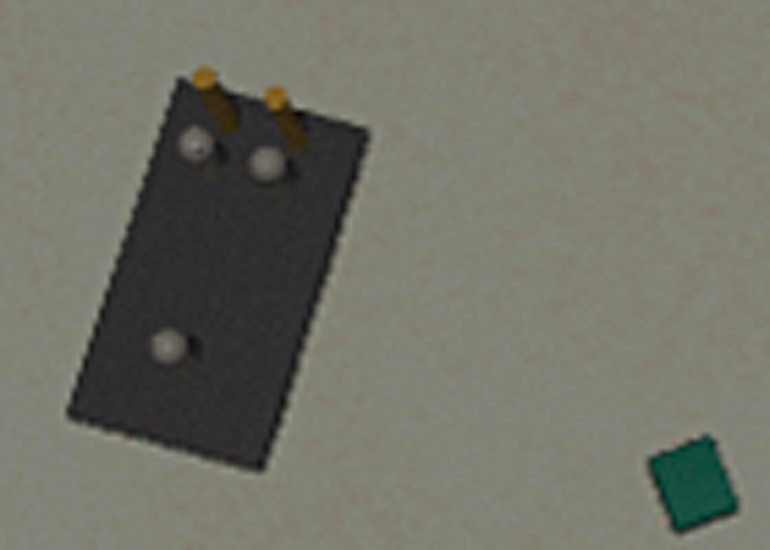

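The crop confirms it. The right-lane plate is bare, with eight patches, corners at about crop (288,175), (387,168), (418,418) and (312,428). The red and orange ones lie on the table. Now the positions.

```bash
cat > h.py <<'E'
import numpy as np,cv2
from workcell import env
from scipy.optimize import least_squares
def ray(n,px):
    c=env.get_calibration(n);K=c["mtx"];T=c["camera_from_world"]
    u=cv2.undistortPoints(np.array(px,float).reshape(-1,1,2),K,c["dist_coeffs"]).reshape(-1,2)
    d=np.c_[u[:,0],-u[:,1],-np.ones(len(u))]@T[:3,:3]
    o=-T[:3,:3].T@T[:3,3]
    return o,d
def atz(n,px,z):
    o,d=ray(n,px); t=(np.asarray(z,float)-o[2])/d[:,2]
    return o+d*t[:,None]
def proj(n,P):
    c=env.get_calibration(n);T=c["camera_from_world"]
    q=np.atleast_2d(P)@T[:3,:3].T+T[:3,3]
    q=q*[1,-1,-1]
    return cv2.projectPoints(q,np.zeros(3),np.zeros(3),c["mtx"],c["dist_coeffs"])[0].reshape(-1,2)
def fit(model,meas):
    # 2D rigid; model,meas Nx2 -> x,y,yaw
    f=lambda p:(np.c_[np.cos(p[2])*model[:,0]-np.sin(p[2])*model[:,1]+p[0],np.sin(p[2])*model[:,0]+np.cos(p[2])*model[:,1]+p[1]]-meas).ravel()
    r=least_squares(f,[*meas.mean(0),0]); return r.x[0],r.x[1],np.degrees(r.x[2]),f(r.x).reshape(-1,2).round(1)
E
python3 - <<'E'
from h import *
cr=lambda a,f,ox,oy:(np.array(a,float)+.5)/f-.5+[ox,oy]
A=lambda a:cr(a,5,355,165)
m=np.array([[100,83],[100,-83],[-100,-83],[-100,83]])
w=atz("top",A([[70,87],[422,61],[477,477],[105,506]]),66)
print("rack",fit(m,w[:,:2]))
pl=np.array([[60,25],[60,-25],[-60,-25],[-60,25]])
print("sw",fit(pl,atz("top",A([[287,175],[387,168],[418,418],[312,428]]),63)[:,:2]))
print("bl",fit(pl,atz("top",A([[124,159],[230,150],[255,404],[150,411]]),63)[:,:2]))
B=lambda a:cr(a,5.5,205,180)
b=np.array([[80,45],[80,-45],[-80,-45],[-80,45]])
print("base",fit(b,atz("top",B([[178,78],[369,130],[263,470],[68,415]]),12)[:,:2]))
bb=np.array([[42,16],[42,-16],[-45,0]])
print("balls",fit(bb,atz("top",B([[196,143],[267,163],[168,345]]),54)[:,:2]))
print("pins",fit(np.array([[65,16],[65,-16]]),atz("top",B([[204,77],[276,97]]),76)[:,:2]))
print("block",atz("top",B([[692,484]]),18))
E
```

```text
rack (np.float64(621.7441813739046), np.float64(-169.94111242108278), np.float64(7.3342882927230795), array([[ 1.3,  0.5],
       [-0.2,  0.8],
       [-1.3,  0.8],
       [ 0.2, -2.1]]))
sw (np.float64(616.5420988300888), np.float64(-208.4086058971143), np.float64(6.989205222031621), array([[ 0.2,  1.7],
       [ 0.1, -1.3],
       [-0.8, -0.9],
       [ 0.5,  0.4]]))
bl (np.float64(619.9815296967382), np.float64(-133.96562415995174), np.float64(7.152310051707307), array([[ 0.2,  0.2],
       [-0.9, -0.1],
       [ 0.5, -1. ],
       [ 0.2,  0.9]]))
base (np.float64(593.1314290493362), np.float64(214.0798834412837), np.float64(-12.12560033394732), array([[ 0.6,  0.1],
       [ 1.1, -0.7],
       [-0.7, -0.3],
       [-0.9,  0.9]]))
balls (np.float64(593.8106972840884), np.float64(214.9586195499115), np.float64(-12.517820642347818), array([[-0. ,  0. ],
       [ 0.2, -0.1],
       [-0.1,  0.1]]))
pins (np.float64(593.911634594502), np.float64(215.27525495157707), np.float64(-12.867595263337217), array([[ 0. ,  0.1],
       [-0. , -0.1]]))
block [[509.78917563   2.6364182   18.        ]]
```

```bash
python3 - <<'E'
from h import *
p=np.load("scene0p.npy")[:,:,::-1].copy()
def tr(c,m):
    x,y,a=c;a=np.radians(a);m=np.array(m,float)
    return np.c_[np.cos(a)*m[:,0]-np.sin(a)*m[:,1]+x,np.sin(a)*m[:,0]+np.cos(a)*m[:,1]+y,m[:,2]]
rk=(621.7,-169.9,7.2); sw=(616.5,-208.4,7.); rs=(593.8,215,-12.5)
P=[tr(rk,[[100,83,66],[100,-83,66],[-100,-83,66],[-100,83,66]]),tr(sw,[[60,25,63],[60,-25,63],[-60,-25,63],[-60,25,63]]),tr(rs,[[80,45,12],[80,-45,12],[-80,-45,12],[-80,45,12]]),tr(rs,[[42,16,52],[42,-16,52],[-45,0,52],[65,16,76],[65,-16,76]])]
f=5
q=cv2.resize(p[180:340,205:410],None,fx=3.9,fy=3.9,interpolation=cv2.INTER_CUBIC)
q=cv2.convertScaleAbs(q,alpha=1.5)
for s in P:
    for u in proj("scene",s):
        c=((u-[205,180]+.5)*3.9).round().astype(int); cv2.drawMarker(q,tuple(int(v) for v in c),(0,255,0),cv2.MARKER_CROSS,9,1)
cv2.imwrite("pics/ov.png",q)
d=np.load("top0.npy"); c=env.get_calibration("top");T=np.linalg.inv(c["camera_from_world"])
def z(u,v):
    D=d[v-1:v+2,u-1:u+2]; D=np.median(D); n=cv2.undistortPoints(np.array([[[u,v]]],float),c["mtx"],c["dist_coeffs"])[0,0]
    return (T@[n[0]*D,-n[1]*D,-D,1])[:3].round(1)
for uv in [(426,224),(392,221),(422,190),(429,256),(288,146),(405,186),(379,160),(320,200),(245,230)]: print(uv,z(*uv))
E
```

```text
(426, 224) [ 616.3 -211.3   62.2]
(392, 221) [ 618.6 -132.7   63.5]
(422, 190) [ 698.8 -201.7   60.1]
(429, 256) [ 542.2 -219.5   59.8]
(288, 146) [789.4 119.8  64.4]
(405, 186) [ 703.8 -160.5   66.8]
(379, 160) [ 790.9 -104.     4.8]
(320, 200) [679.7  37.4  -0.9]
(245, 230) [590.2 212.7  12.3]
```

View pics/ov.png

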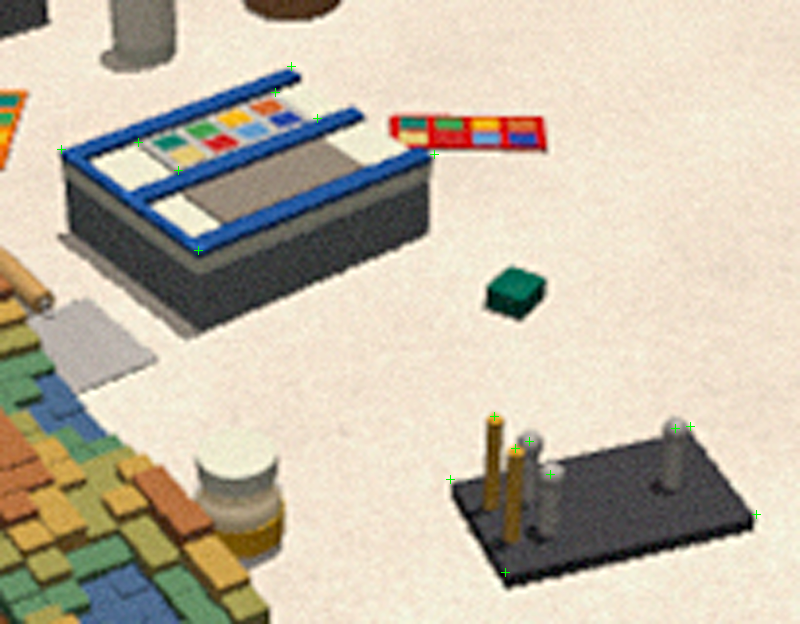

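Request:
send_rows(commands=[[[0,-0.32,-0.254,0,0,0],[0,-0.64,-0.508,0,0,0],[0,-0.96,-0.762,0,0,0]]], jaw=1, force=20)

```text
time_s: 0.48
ee_pos: [271.0, 428.6, 213.5]
ee_rot: [177.5, 90.0, -113.8]
force: [1.5, -0.8, -0.1]
gripper_width: 64.1
```

Request:
send_rows(commands=[[[0,-0.32,-0.254,0,0,0],[0,-0.64,-0.508,0,0,0],[0,-0.96,-0.762,0,0,0]]])

```text
time_s: 0.85
ee_pos: [332.8, 322.7, 213.7]
ee_rot: [161.9, 90.0, -129.4]
force: [1.1, 0.5, 0.8]
gripper_width: 34.5
```

Request:
send_rows(commands=[[[0,-0.32,-0.254,0,0,0],[0,-0.64,-0.508,0,0,0],[0,-0.96,-0.762,0,0,0]]])

```text
time_s: 1.23
ee_pos: [394.5, 216.8, 213.7]
ee_rot: [126.9, 90.0, -164.4]
force: [0.5, 0.6, 0.2]
gripper_width: 4.2
```

Request:
send_rows(commands=[[[0,-0.32,-0.254,0,0,0],[0,-0.64,-0.508,0,0,0],[0,-0.96,-0.762,0,0,0]]])

```text
time_s: 1.6
ee_pos: [456.2, 111.0, 213.7]
ee_rot: [102.7, 90.0, 171.4]
force: [0.2, 1.1, 0.1]
gripper_width: 0.5
```

Request:
send_rows(commands=[[[0,-0.32,-0.254,0,0,0],[0,-0.64,-0.508,0,0,0],[0,-0.96,-0.762,0,0,0]]])

```text
time_s: 1.98
ee_pos: [518.0, 5.1, 213.6]
ee_rot: [94.3, 90.0, 163.0]
force: [-0.4, 0.3, 0.5]
gripper_width: 0.4
```

Request:
send_rows(commands=[[[0,-0.32,-0.254,0,0,0],[0,-0.64,-0.508,0,0,0],[0,-0.96,-0.762,0,0,0]]])

```text
time_s: 2.35
ee_pos: [579.8, -100.7, 213.4]
ee_rot: [83.7, 89.9, 152.4]
force: [-0.4, 0.7, 0.5]
gripper_width: 0.5
```

Request:
send_rows(commands=[[[0.25,-0.32,-0.254,-0.026,0,0],[0.5,-0.64,-0.508,-0.052,0,0],[0.75,-0.96,-0.762,-0.0786,0,0],[1,-0.96,-0.762,-0.0786,0,0],[1,-0.96,-0.762,-0.0786,0,0],[1,-0.96,-0.762,-0.0786,0,0]]])

```text
time_s: 3.1
ee_pos: [641.5, -205.1, 114.7]
ee_rot: [-105.8, 89.9, -8.8]
force: [0.0, 1.0, 0.5]
gripper_width: 0.2
```

```bash
python3 - <<'E'
from h import *
p,d=env.grab_frame("scene"); a=cv2.resize(p[150:280,190:360,::-1],None,fx=4.5,fy=4.5,interpolation=cv2.INTER_CUBIC)
cv2.imwrite("pics/s1.png",cv2.convertScaleAbs(a,alpha=1.5)); s=env.state(); print(s["ee_pos"],s["force"])
E
```

```text
[ 641.7990717  -205.13882509  115.33460128] [-0.47259166 -0.37585022  0.5640578 ]
```

View pics/s1.png

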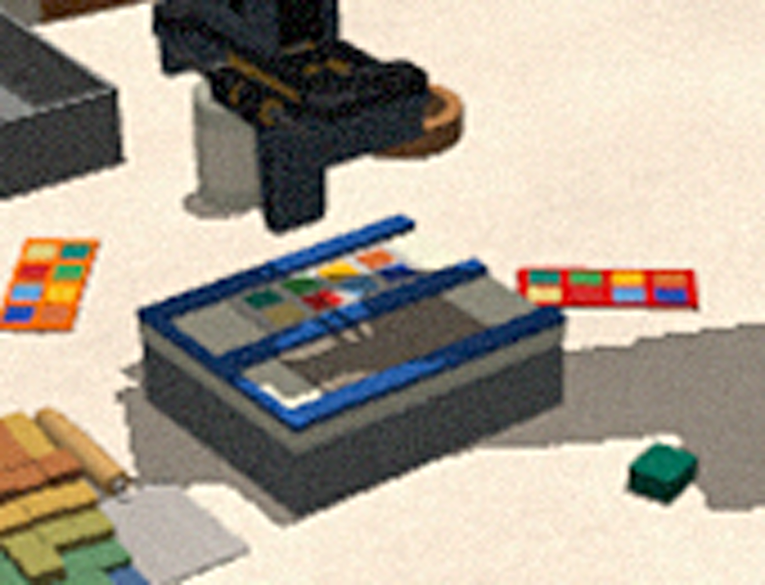

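The fingers are above the plate (tip at about (295,225) in the crop), over its +x half. Now I'll go down.

Request:
send_rows(commands=[[[0.2,0,0,0,0,0],[0.4,0,0,0,0,0],[0.46,0,0,0,0,0],[0.48,0,0,0,0,0],[0.48,0,0,0,0,0]]])

```text
time_s: 3.78
ee_pos: [641.8, -205.4, 67.0]
ee_rot: [-113.1, 89.9, -16.1]
force: [1.3, 0.3, 0.2]
gripper_width: 0.2
```

Request:
send_rows(commands=[[[0.01,0,0,0,0,0],[0.015,0,0,0,0,0]]])

```text
time_s: 4.03
ee_pos: [641.4, -205.4, 64.8]
ee_rot: [-108.6, 90.0, -11.7]
force: [0.2, -0.3, -0.5]
gripper_width: 0.6
```

Request:
send_rows(commands=[[[0.01,0,0,0,0,0],[0.01,0,0,0,0,0]]])

```text
time_s: 4.28
ee_pos: [641.2, -205.4, 63.4]
ee_rot: [9.3, 90.0, 106.3]
force: [0.1, -0.4, 0.3]
gripper_width: 0.4
```

Request:
send_rows(commands=[[[0.01,0,0,0,0,0],[0.01,0,0,0,0,0]]])

```text
time_s: 4.53
ee_pos: [641.2, -205.4, 63.3]
ee_rot: [-105.9, 90.0, -8.9]
force: [-1.1, 0.8, 5.5]
gripper_width: 0.4
```

Request:
send_rows(commands=[[[0.008,0,0,0,0,0],[0.008,0.03,0,0,0,0],[0.008,0.08,0,0,0,0],[0.008,0.14,0,0,0,0],[0.008,0.2,0,0,0,0],[0.008,0.2,0,0,0,0]]])

```text
time_s: 5.28
ee_pos: [623.0, -208.3, 63.3]
ee_rot: [-112.2, 89.7, -15.3]
force: [0.9, 0.6, 6.6]
gripper_width: 0.1
```

```bash
python3 - <<'E'
from h import *
p,d=env.grab_frame("scene"); a=cv2.resize(p[180:280,200:340,::-1],None,fx=5.5,fy=5.5,interpolation=cv2.INTER_CUBIC)
cv2.imwrite("pics/s2.png",cv2.convertScaleAbs(a,alpha=1.5))
E
```

```text
(no output)
```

View pics/s2.png

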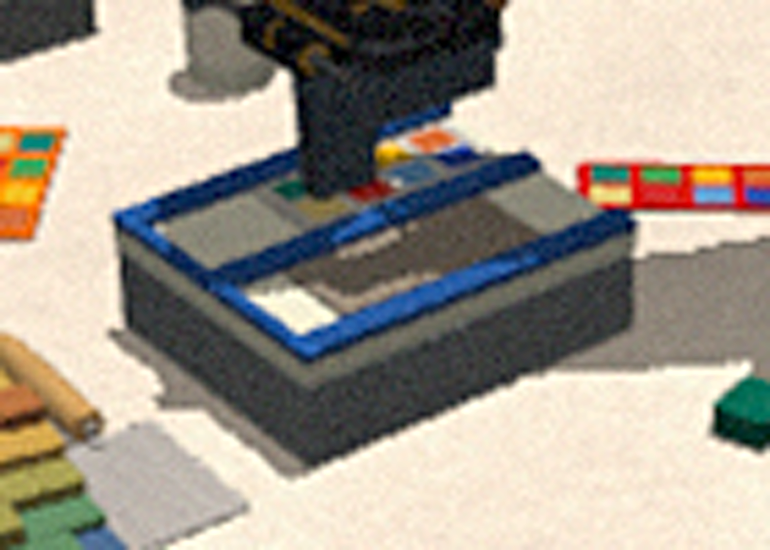

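The plate follows: the gap at its +x end has grown and the -x patches are near the open edge. I'll carry on.

Request:
send_rows(commands=[[[0,0.06,0,0,0,0],[0,0.12,0,0,0,0],[0,0.18,0,0,0,0],[0,0.24,0,0,0,0],[0,0.3,0,0,0,0],[0,0.36,0,0,0,0],[0,0.42,0,0,0,0],[0,0.47,0,0,0,0],[0,0.51,0,0,0,0],[0,0.51,0,0,0,0]]])

```text
time_s: 6.58
ee_pos: [572.8, -214.7, 63.3]
ee_rot: [-114.3, 89.7, -17.3]
force: [1.6, -0.3, 6.7]
gripper_width: 0.4
```

Request:
send_rows(commands=[[[-0.05,0,0,0,0,0],[-0.3,0,0,0,0,0],[-0.6,0,0,0,0,0]]])

```text
time_s: 6.95
ee_pos: [570.0, -213.7, 121.4]
ee_rot: [60.3, 89.8, 157.3]
force: [1.0, -1.4, 0.3]
gripper_width: 0.2
```

```bash
python3 - <<'E'
from h import *
p,d=env.grab_frame("scene"); a=cv2.resize(p[180:280,200:340,::-1],None,fx=5.5,fy=5.5,interpolation=cv2.INTER_CUBIC)
cv2.imwrite("pics/s3.png",cv2.convertScaleAbs(a,alpha=1.5))
p,d=env.grab_frame("top"); a=cv2.resize(p[165:285,355:465,::-1],None,fx=5,fy=5,interpolation=cv2.INTER_CUBIC)
cv2.imwrite("pics/t3.png",cv2.convertScaleAbs(a,alpha=1.5))
E
```

```text
(no output)
```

View pics/s3.png

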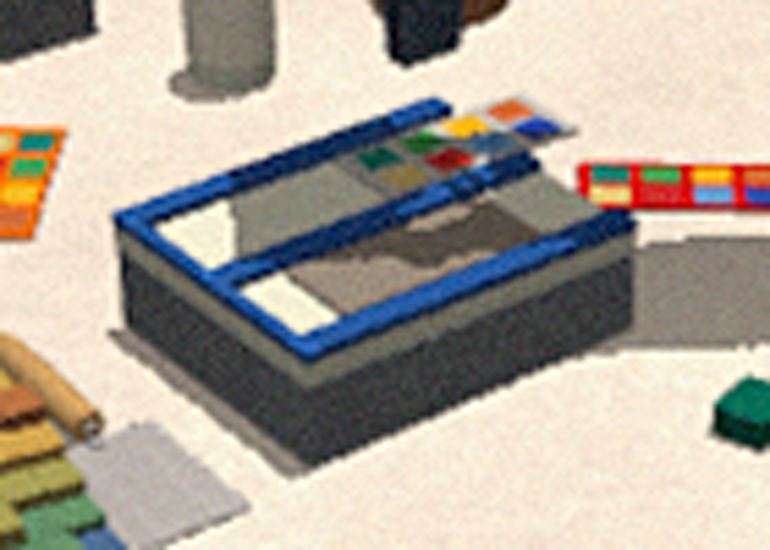

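View pics/t3.png

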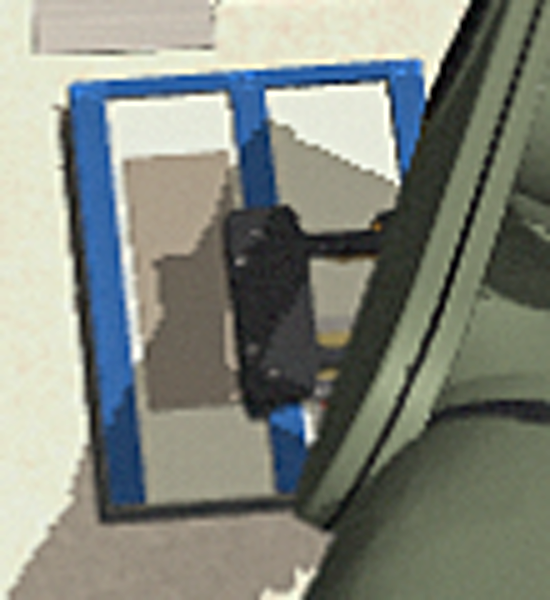

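```bash
python3 - <<'E'
from h import *
cr=lambda a,f,ox,oy:(np.array(a,float)+.5)/f-.5+[ox,oy]
A=lambda a:cr(a,5.5,200,180)
w=atz("scene",A([[578,133],[520,97],[405,193],[348,157]]),63)[:,:2]; print(w.round(1))
print(fit(np.array([[-60,25],[-60,-25],[60,25],[60,-25]]),w))
# rack corners same image z=66: far-left (+x,-y) , near (+x,+y), right (-x,+y) , (-x,-y)
r=atz("scene",A([[115,214],[308,356],[636,217],[440,97]]),66)[:,:2]
print(r.round(1),fit(np.array([[100,-83],[100,83],[-100,83],[-100,-83]]),r))
E
```

```text
[[ 489.7 -193.2]
 [ 495.3 -242.6]
 [ 597.3 -184.6]
 [ 604.3 -231.8]]
(np.float64(546.6528536482587), np.float64(-213.05890241933673), np.float64(5.489683059375031), array([[-5.2, -0.7],
       [-6. , -1. ],
       [ 6.7,  2.1],
       [ 4.5, -0.4]]))
[[ 732.3 -235.1]
 [ 711.2  -71.3]
 [ 513.4 -100.4]
 [ 534.5 -259.4]] (np.float64(622.8475314219165), np.float64(-166.55197547720238), np.float64(7.585454188625496), array([[ 0.6, -0.5],
       [-0.2,  0.3],
       [-0.6,  2.9],
       [ 0.2, -2.7]]))
```

Request:
send_rows(commands=[[[0,0.25,0,0,0,0],[0,0.5,0,0,0,0],[0,0.656,0,0,0,0],[0,0.656,0,0,0,0],[0,0.656,0,0,0,0],[0,0.656,0,0,0,0],[0.2,0.656,0,0,0,0],[0.35,0.656,0,0,0,0],[0.35,0.656,0,0,0,0]]], jaw=-1)

```text
time_s: 8.18
ee_pos: [505.0, -221.5, 85.2]
ee_rot: [55.8, 89.8, 152.8]
force: [0.6, 0.6, -1.4]
gripper_width: 87.2
```

```bash
python3 - <<'E'
from h import *
p,d=env.grab_frame("scene"); a=cv2.resize(p[150:270,230:370,::-1],None,fx=5.,fy=5.,interpolation=cv2.INTER_CUBIC)
cv2.imwrite("pics/s4.png",cv2.convertScaleAbs(a,alpha=1.5))
p,d=env.grab_frame("top"); a=cv2.resize(p[165:325,355:515,::-1],None,fx=3.7,fy=3.7,interpolation=cv2.INTER_CUBIC)
cv2.imwrite("pics/t4.png",cv2.convertScaleAbs(a,alpha=1.5))
E
```

```text
(no output)
```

View pics/s4.png

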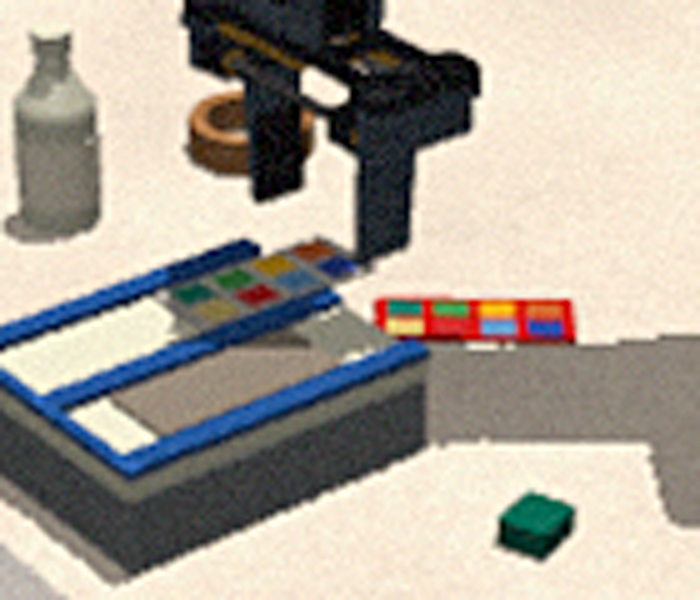

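View pics/t4.png

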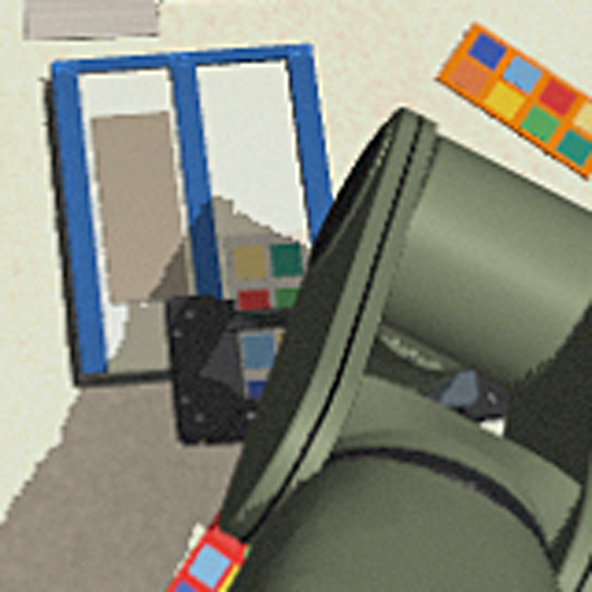

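```bash
python3 - <<'E'
from h import *
print(atz("top",(np.array([[228,239],[302,240]])+.5)/3.7-.5+[355,165],63).round(1))
a=np.radians(7); c=np.array([548.1,-216.8]);R=np.array([[np.cos(a),-np.sin(a)],[np.sin(a),np.cos(a)]])
print(c+R@[60,25],c+R@[60,-25])
E
```

```text
[[ 602.4 -188.9   63. ]
 [ 604.4 -234.9   63. ]]
[ 604.60603551 -184.6741856 ] [ 610.69950268 -234.30149319]
```

The plate matches the prediction to within a few mm, with about 40 mm of overhang, and the jaws straddle the overhanging end. Descend and grip.

Request:
send_rows(commands=[[[0.2,0,0,0,0,0],[0.4,0,0,0,0,0],[0.43,0,0,0,0,0],[0.43,0,0,0,0,0]]])

```text
time_s: 8.78
ee_pos: [506.2, -222.2, 44.3]
ee_rot: [-117.7, 89.9, -20.7]
force: [0.3, 0.3, 0.3]
gripper_width: 91.1
```

Request:
send_rows(commands=[[[0,0,0,0,0,0],[0,0,0,0,0,0],[0,0,0,0,0,0],[0,0,0,0,0,0],[0,0,0,0,0,0],[0,0,0,0,0,0],[0,0,0,0,0,0]]], jaw=1, force=35)

```text
time_s: 9.65
ee_pos: [505.7, -222.0, 43.7]
ee_rot: [-51.4, 90.0, 45.6]
force: [0.5, 0.4, 1.2]
gripper_width: 49.3
```

Request:
send_rows(commands=[[[-0.04,0,0,0,0,0],[-0.12,0,0,0,0,0],[-0.25,0,0,0,0,0],[-0.4,0,0,0,0,0],[-0.5,0,0,0,0,0],[-0.55,0,0,0,0,0],[-0.55,0,0,0,0,0]]])

```text
time_s: 10.52
ee_pos: [505.7, -222.0, 99.0]
ee_rot: [-113.1, 90.0, -16.1]
force: [0.0, -0.3, -0.1]
gripper_width: 49.5
```

```bash
python3 - <<'E'
from h import *
p,d=env.grab_frame("scene"); a=cv2.resize(p[150:270,230:370,::-1],None,fx=5.,fy=5.,interpolation=cv2.INTER_CUBIC)
cv2.imwrite("pics/s5.png",cv2.convertScaleAbs(a,alpha=1.5))
E
```

```text
(no output)
```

View pics/s5.png

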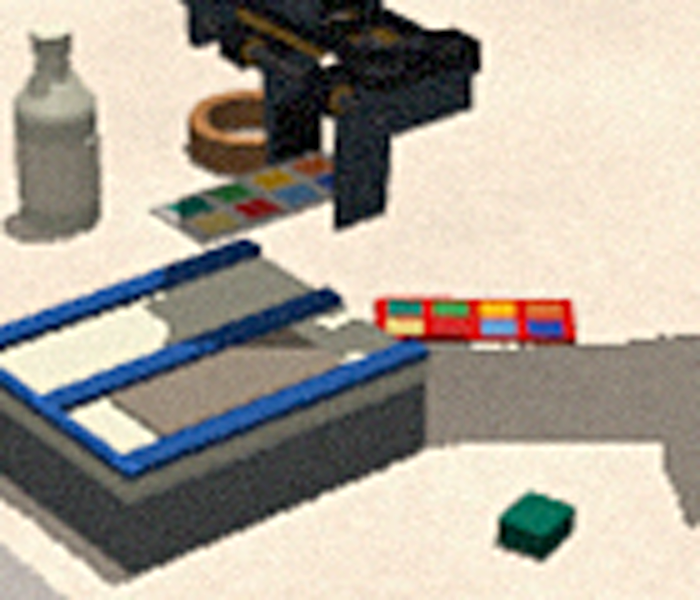

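```bash
python3 - <<'E'
from h import *
a=np.radians(7);ex=np.array([np.cos(a),np.sin(a),0]);ey=np.array([-np.sin(a),np.cos(a),0])
g=np.array([505.7,-222,99.])
m=(np.array([[152,208],[202,241]])+.5)/5-.5+[230,150]
def f(p):
    c=g+ex*p[0]+ey*p[2]+[0,0,p[1]]
    return (proj("scene",[c-25*ey,c+25*ey])-m).ravel()
r=least_squares(f,[104,19,0]);print(r.x,r.fun)
for L in(100,104,108):
  print(L,least_squares(lambda q:f([L,q[0],q[1]]),[19,0]).x)
E
```

```text
[ 60.45361983 -21.0269683  -61.72985094] [-0.05295813  0.08315688  0.05194694 -0.08156691]
100 [15.7479525  -4.27235095]
104 [19.46753941  1.53904871]
108 [23.18709817  7.35037516]
```

Held level. Now carry it to the rest.

Request:
send_rows(commands=[[[0,-0.03,0.15,0,0,0],[0,-0.07,0.37,0,0,0],[0,-0.12,0.61,0,0,0],[0,-0.18,0.882,0,0,0]]])

```text
time_s: 11.08
ee_pos: [512.3, -130.6, 98.1]
ee_rot: [49.2, 89.9, 146.2]
force: [0.1, 0.1, -1.1]
gripper_width: 49.6
```

Request:
send_rows(commands=[[[0,-0.045,0.22,0,0,0],[0,-0.09,0.44,0,0,0],[0,-0.135,0.66,0,0,0],[0,-0.18,0.882,0,0,0]]])

```text
time_s: 11.58
ee_pos: [519.3, -40.7, 98.2]
ee_rot: [57.1, 89.9, 154.1]
force: [-0.0, -0.9, -0.6]
gripper_width: 48.9
```

Request:
send_rows(commands=[[[0,-0.045,0.22,0,0,0],[0,-0.09,0.44,0,0,0],[0,-0.135,0.66,0,0,0],[0,-0.18,0.882,0,0,0]]])

```text
time_s: 12.08
ee_pos: [526.2, 48.8, 98.2]
ee_rot: [70.0, 89.9, 167.0]
force: [0.5, 0.5, -1.0]
gripper_width: 49.5
```

Request:
send_rows(commands=[[[0,-0.045,0.22,0,0,0],[0,-0.09,0.44,0,0,0],[0,-0.135,0.66,0,0,0],[0,-0.18,0.882,0,0,0]]])

```text
time_s: 12.58
ee_pos: [533.2, 138.5, 98.1]
ee_rot: [79.2, 89.9, 176.2]
force: [0.9, 0.7, -0.5]
gripper_width: 49.6
```

Request:
send_rows(commands=[[[0,-0.045,0.22,0.01,0,0],[0,-0.09,0.44,0.022,0,0],[0,-0.135,0.66,0.035,0,0],[0,-0.17,0.82,0.046,0,0],[0,-0.18,0.882,0.0541,0,0],[0,-0.18,0.882,0.0541,0,0],[0,-0.18,0.882,0.0541,0,0]]])

```text
time_s: 13.45
ee_pos: [540.7, 226.7, 98.4]
ee_rot: [118.6, 90.0, -163.8]
force: [0.6, -0.6, -0.8]
gripper_width: 48.9
```

```bash
python3 - <<'E'
from h import *
p,d=env.grab_frame("scene"); a=cv2.resize(p[230:350,290:430,::-1],None,fx=5.,fy=5.,interpolation=cv2.INTER_CUBIC)
cv2.imwrite("pics/s6.png",cv2.convertScaleAbs(a,alpha=1.5))
p,d=env.grab_frame("top"); a=cv2.resize(p[170:290,200:340,::-1],None,fx=5,fy=5,interpolation=cv2.INTER_CUBIC)
cv2.imwrite("pics/t6.png",cv2.convertScaleAbs(a,alpha=1.5))
E
```

```text
(no output)
```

View pics/s6.png

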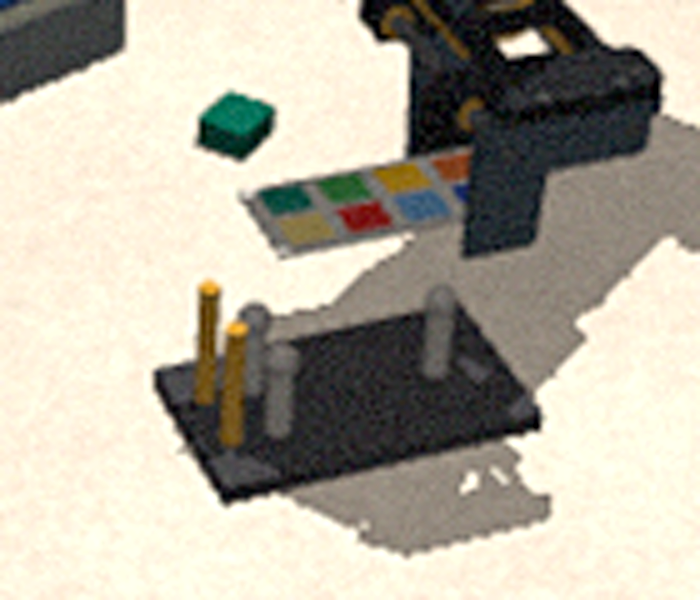

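View pics/t6.png

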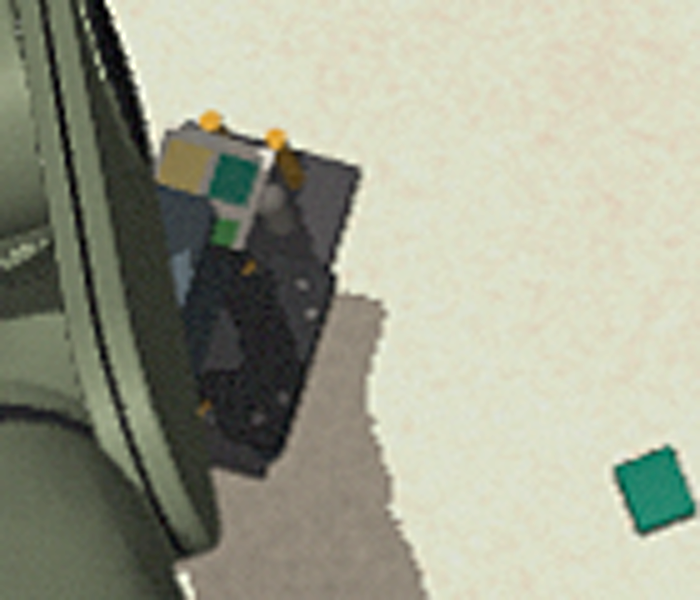

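```bash
python3 - <<'E'
from h import *
S=lambda a:(np.array(a,float)+.5)/5-.5+[290,230]
Tt=lambda a:(np.array(a,float)+.5)/5-.5+[200,170]
print("pins top",atz("top",Tt([[211,120],[277,139]]),76).round(1),"scene",atz("scene",S([[238,328],[209,288]]),76).round(1))
rs=np.array([593.8,215]);a=np.radians(-12.5);R=np.array([[np.cos(a),-np.sin(a)],[np.sin(a),np.cos(a)]])
print("pred pins",rs+R@[65,16],rs+R@[65,-16])
for n,px in(("scene",S([[282,256],[242,193]])),("top",Tt([[275,151],[183,124]]))):
    w=atz(n,px,118)[:,:2]; print(n,w.round(1),((w-rs)@R).round(1))
print("balls scene",((atz("scene",S([[283,358],[256,316],[440,300]]),52)[:,:2]-rs)@R).round(1))
E
python3 - <<'E'
import cv2
a=cv2.imread("pics/t6.png")[60:320,120:400]; cv2.imwrite("pics/t6c.png",cv2.resize(a,None,fx=2,fy=2))
E
```

```text
pins top [[660.8 216.   76. ]
 [653.3 184.7  76. ]] scene [[660.9 219.4  76. ]
 [655.5 188.5  76. ]]
pred pins [660.72227429 216.55216121] [653.79620664 185.31068898]
scene [[648.  231.4]
 [635.9 183.4]] [[ 49.3  27.7]
 [ 48.  -21.8]]
top [[634.7 177.7]
 [644.9 219.6]] [[ 48.  -27.6]
 [ 48.9  15.5]]
balls scene [[ 41.2  17.4]
 [ 41.  -15.1]
 [-44.2   1.4]]
```

View pics/t6c.png

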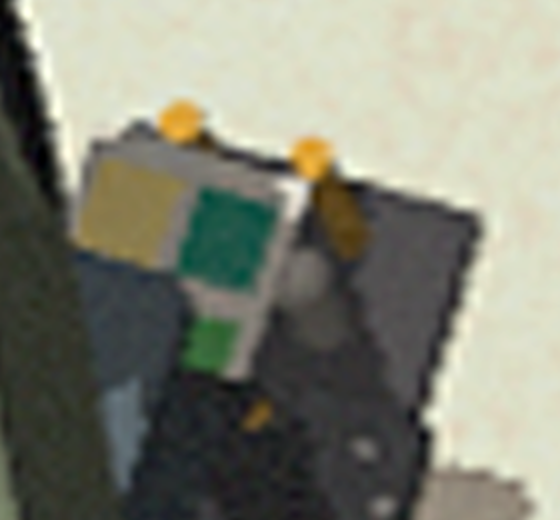

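Request:
send_rows(commands=[[[0.1,0,0,0,0,0],[0.25,0,0,0,0,0],[0.4,0,0,0,0,0],[0.5,0,0,0,0,0],[0.53,0,0,0,0,0],[0.53,0,0,0,0,0],[0.53,0,0,0,0,0]]])

```text
time_s: 14.42
ee_pos: [541.7, 226.9, 46.2]
ee_rot: [-52.6, 89.9, 24.9]
force: [-0.7, -0.8, 0.2]
gripper_width: 49.2
```

```bash
python3 - <<'E'
from h import *
p,d=env.grab_frame("scene"); a=cv2.resize(p[250:350,300:420,::-1],None,fx=6.,fy=6.,interpolation=cv2.INTER_CUBIC)
cv2.imwrite("pics/s7.png",cv2.convertScaleAbs(a,alpha=1.5))
p,d=env.grab_frame("top"); a=cv2.resize(p[180:270,210:300,::-1],None,fx=6.6,fy=6.6,interpolation=cv2.INTER_CUBIC)
cv2.imwrite("pics/t7.png",cv2.convertScaleAbs(a,alpha=1.7))
E
```

```text
(no output)
```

View pics/s7.png

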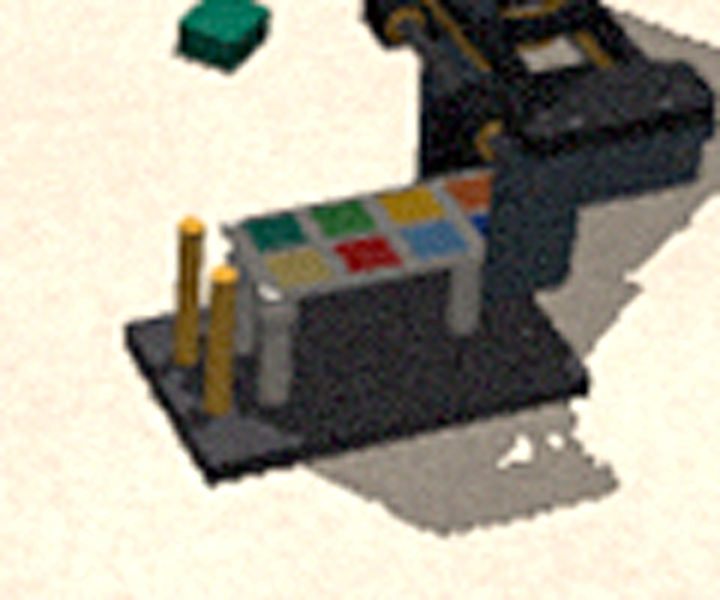

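View pics/t7.png

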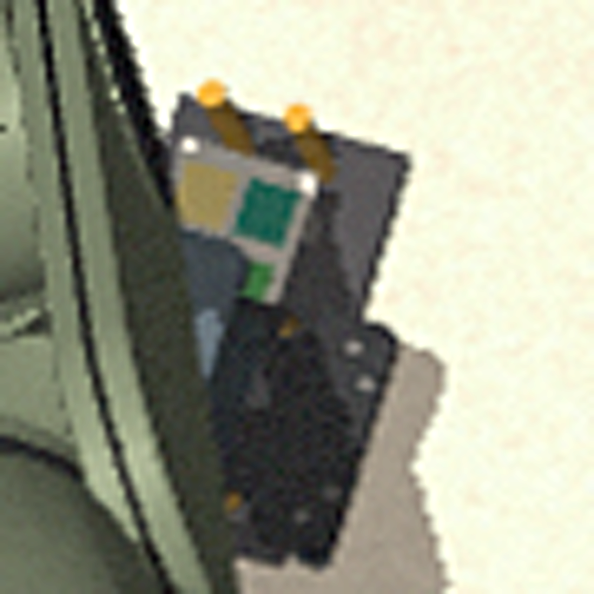

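```bash
python3 - <<'E'
from h import *
S=lambda a:(np.array(a,float)+.5)/6-.5+[300,250]
Tt=lambda a:(np.array(a,float)+.5)/6.6-.5+[210,180]
rs=np.array([593.8,215]);a=np.radians(-12.5);R=np.array([[np.cos(a),-np.sin(a)],[np.sin(a),np.cos(a)]])
f=lambda n,px,z:((atz(n,px,z)[:,:2]-rs)@R).round(1).tolist()
print("pins",f("top",Tt([[212,94],[299,117]]),76),f("scene",S([[225,272],[191,225]]),76))
print("base",f("top",Tt([[180,94],[411,156]]),12),f("scene",S([[210,486],[125,326],[590,378]]),12))
print("plate",f("top",Tt([[322,180],[190,138]]),65),f("scene",S([[268,298],[228,227]]),65))
E
```

```text
pins [[64.6, 15.6], [64.8, -16.3]] [[64.4, 17.8], [65.8, -12.9]]
base [[78.5, 44.5], [78.8, -45.4]] [[84.3, 58.9], [81.0, -38.8], [-76.7, 49.2]]
plate [[47.9, -28.5], [50.0, 21.0]] [[49.5, 24.5], [47.2, -20.6]]
```

```bash
python3 - <<'E'
from h import *
S=lambda a:(np.array(a,float)+.5)/6-.5+[300,250]
Tt=lambda a:(np.array(a,float)+.5)/6.6-.5+[210,180]
rs=np.array([593.8,215]);a=np.radians(-12.5);R=np.array([[np.cos(a),-np.sin(a)],[np.sin(a),np.cos(a)]])
f=lambda n,px,z:((atz(n,px,z)[:,:2]-rs)@R).round(1)
from workcell import env
im={}
for n,w,fn in(("top","t7",Tt),("scene","s7",S)):
    g=cv2.imread(f"pics/{w}.png"); h=cv2.cvtColor(g,cv2.COLOR_BGR2HSV)
    for nm,lo,hi in(("teal",(70,90,40),(92,255,255)),("green",(45,90,40),(69,255,255)),("olive",(18,60,60),(32,140,255)),("red",(170,120,40),(180,255,255)),("blue",(95,60,60),(108,255,255))):
        m=cv2.morphologyEx(cv2.inRange(h,lo,hi),cv2.MORPH_OPEN,np.ones((7,7)))
        k,l,st,c=cv2.connectedComponentsWithStats(m)
        for i in range(1,k):
            if 400<st[i,4]<8000: print(n,nm,st[i].tolist(),c[i].round(),f(n,fn([c[i]]),65))
E
```

```text
top teal [237, 180, 61, 63, 2648] [266. 212.] [[ 31.6 -13. ]]
top green [244, 265, 25, 35, 664] [256. 281.] [[  6.8 -17.5]]
top olive [174, 162, 64, 68, 3270] [204. 195.] [[31.6  9.8]]
scene teal [182, 0, 85, 60, 3562] [222.  26.] [[  -2.3 -149.4]]
scene teal [248, 215, 55, 35, 1377] [275. 232.] [[ 31.4 -12. ]]
scene green [314, 203, 59, 33, 1344] [343. 219.] [[  3.6 -11.3]]
scene olive [265, 249, 67, 40, 1824] [298. 268.] [[32.  11.4]]
scene blue [404, 222, 62, 36, 1540] [435. 240.] [[-24.1  12.2]]
```

Request:
send_rows(commands=[[[0.006,-0.03,0.006,0,0,0],[0.012,-0.06,0.013,0,0,0],[0.012,-0.09,0.013,0,0,0],[0.012,-0.09,0.013,0,0,0]]])

```text
time_s: 15.02
ee_pos: [550.6, 226.0, 44.4]
ee_rot: [-25.6, 90.0, 51.9]
force: [-0.1, -0.3, -0.2]
gripper_width: 49.2
```

Request:
send_rows(commands=[[[0,-0.01,0,0,0,0],[0,-0.01,0,0,0,0]]])

```text
time_s: 15.28
ee_pos: [551.3, 225.8, 44.4]
ee_rot: [15.6, 90.0, 93.1]
force: [0.2, -0.1, -0.7]
gripper_width: 48.9
```

Request:
send_rows(commands=[[[0,-0.01,0,0,0,0],[0,-0.01,0,0,0,0]]])

```text
time_s: 15.52
ee_pos: [551.9, 225.6, 44.4]
ee_rot: [103.3, 90.0, -179.2]
force: [-1.3, 1.0, 0.3]
gripper_width: 49.1
```

Request:
send_rows(commands=[[[0,-0.01,0,0,0,0],[0,-0.01,0,0,0,0]]])

```text
time_s: 15.78
ee_pos: [552.1, 225.4, 44.2]
ee_rot: [106.5, 89.9, -176.0]
force: [-4.3, 1.1, 0.4]
gripper_width: 49.2
```

Request:
send_rows(commands=[[[0,-0.01,0,0,0,0],[0,-0.01,0,0,0,0]]])

```text
time_s: 16.02
ee_pos: [552.2, 225.3, 44.0]
ee_rot: [105.9, 89.8, -176.6]
force: [-6.7, 3.0, 1.1]
gripper_width: 49.3
```

In contact with the pins at about 7 N. Lower onto the balls.

Request:
send_rows(commands=[[[0.005,0,0,0,0,0],[0.008,0,0,0,0,0],[0.008,0,0,0,0,0]]])

```text
time_s: 16.4
ee_pos: [552.3, 225.3, 43.6]
ee_rot: [105.2, 89.8, -177.3]
force: [-6.2, 2.0, 2.9]
gripper_width: 49.1
```

```bash
python3 - <<'E'
from h import *
p,d=env.grab_frame("scene"); a=cv2.resize(p[250:350,300:420,::-1],None,fx=6.,fy=6.,interpolation=cv2.INTER_CUBIC)
cv2.imwrite("pics/s8.png",cv2.convertScaleAbs(a,alpha=1.5))
p,d=env.grab_frame("top"); a=cv2.resize(p[180:270,210:300,::-1],None,fx=6.6,fy=6.6,interpolation=cv2.INTER_CUBIC)
cv2.imwrite("pics/t8.png",cv2.convertScaleAbs(a,alpha=1.7))
s=env.state();print(s["ee_pos"],s["force"],s["torque"])
E
```

```text
[552.29215064 225.25787843  43.55502592] [-6.96396616  1.58665902  2.58447836] [0.34434138 1.09224871 0.13763934]
```

View pics/s8.png

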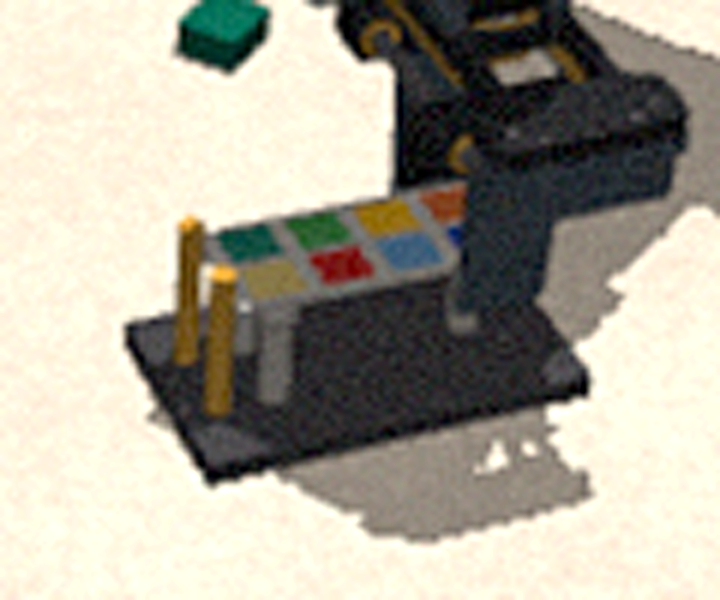

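View pics/t8.png

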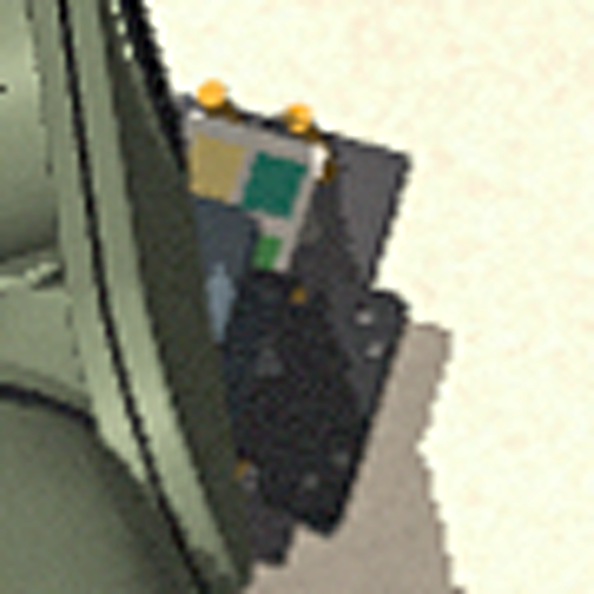

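Touching the pins and the balls. Release.

Request:
send_rows(commands=[[[0,0,0,0,0,0],[0,0,0,0,0,0],[0,0,0,0,0,0],[0,0,0,0,0,0],[0,0,0,0,0,0],[0,0,0,0,0,0]]], jaw=-1)

```text
time_s: 17.25
ee_pos: [554.3, 225.1, 43.7]
ee_rot: [-54.2, 90.0, 23.3]
force: [0.3, -0.7, 0.6]
gripper_width: 91.2
```

Request:
send_rows(commands=[[[-0.2,0,0,0,0,0],[-0.5,0,0,0,0,0],[-0.8,0.2,0,0,0,0],[-0.95,0.6,0,0,0,0],[-0.95,1,0,0,0,0],[-0.95,1,0,0,0,0]]])

```text
time_s: 18.0
ee_pos: [454.2, 246.9, 139.0]
ee_rot: [109.1, 89.9, -173.2]
force: [0.5, 0.0, 0.4]
gripper_width: 91.1
```

Request:
send_rows(commands=[[[0,0,-0.4,0,0,0],[0,0,-0.8,0,0,0],[0,0,-1,0,0,0],[0,0,-1,0,0,0]]])

```text
time_s: 18.5
ee_pos: [435.5, 148.4, 138.8]
ee_rot: [-38.8, 89.9, 38.6]
force: [-0.5, 1.0, -0.9]
gripper_width: 91.3
```

```bash
python3 - <<'E'
from h import *
p,d=env.grab_frame("scene"); a=cv2.resize(p[250:350,300:420,::-1],None,fx=6.,fy=6.,interpolation=cv2.INTER_CUBIC)
cv2.imwrite("pics/s9.png",cv2.convertScaleAbs(a,alpha=1.5))
p,d=env.grab_frame("top"); a=cv2.resize(p[180:270,210:300,::-1],None,fx=6.6,fy=6.6,interpolation=cv2.INTER_CUBIC)
cv2.imwrite("pics/t9.png",cv2.convertScaleAbs(a,alpha=1.7))
np.save("t9d.npy",d)
cv2.imwrite("pics/t9f.png",p[:,:,::-1])
E
```

```text
(no output)
```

View pics/s9.png

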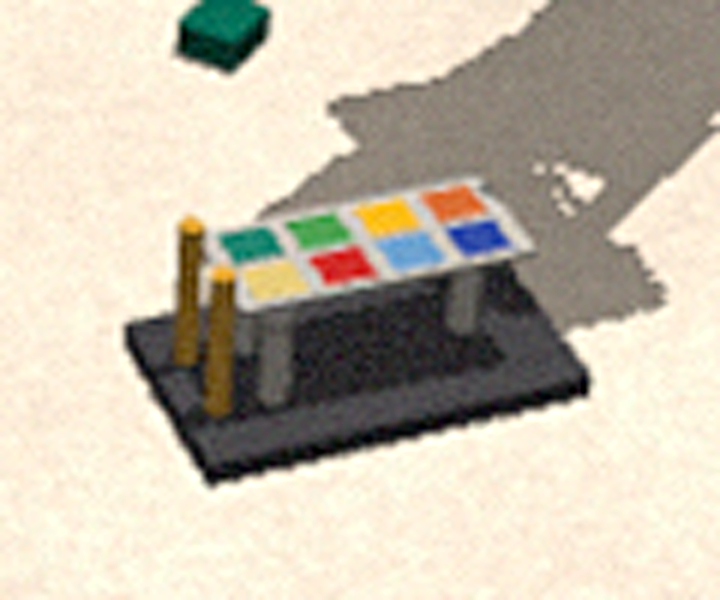

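View pics/t9.png

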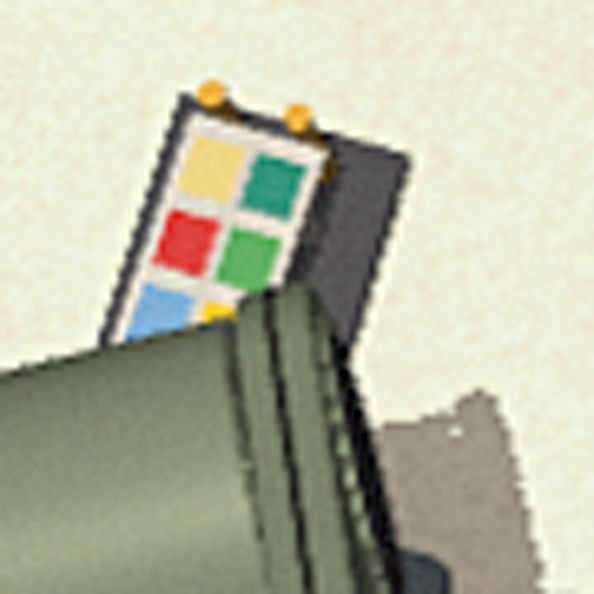

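Request:
send_rows(commands=[[[0,0,-0.4,0,0,0],[0,0,-0.8,0,0,0],[0,0,-1,0,0,0]]])

```text
time_s: 18.98
ee_pos: [413.7, 51.1, 138.6]
ee_rot: [-44.9, 90.0, 32.6]
force: [0.7, 0.6, -0.3]
gripper_width: 91.2
```

Request:
send_rows(commands=[[[0,0,-0.4,0,0,0],[0,0,-0.8,0,0,0],[0,0,-1,0,0,0],[0,0,-1,0,0,0]]])

```text
time_s: 19.48
ee_pos: [392.6, -46.4, 138.8]
ee_rot: [-56.8, 89.9, 20.6]
force: [0.1, 0.2, -0.2]
gripper_width: 91.4
```

```bash
python3 - <<'E'
from h import *
p,d=env.grab_frame("top"); a=cv2.resize(p[180:270,210:300,::-1],None,fx=6.6,fy=6.6,interpolation=cv2.INTER_CUBIC)
cv2.imwrite("pics/ta.png",cv2.convertScaleAbs(a,alpha=1.5))
cv2.imwrite("pics/taf.png",p[:,:,::-1])
p2,d2=env.grab_frame("scene");cv2.imwrite("pics/saf.png",p2[:,:,::-1])
# flatness from both depths
c=env.get_calibration("scene")
for n,dd in(("top",d),("scene",d2)):
    c=env.get_calibration(n);T=np.linalg.inv(c["camera_from_world"])
    uu,vv=np.meshgrid(np.arange(640),np.arange(480))
    q=cv2.undistortPoints(np.c_[uu.ravel(),vv.ravel()].astype(float).reshape(-1,1,2),c["mtx"],c["dist_coeffs"]).reshape(-1,2)
    D=dd.ravel(); W=(np.c_[q[:,0]*D,-q[:,1]*D,-D,np.ones(len(D))]@T.T)[:,:3]
    rs=np.array([593.8,215]);a=np.radians(-12.5);R=np.array([[np.cos(a),-np.sin(a)],[np.sin(a),np.cos(a)]])
    L=(W[:,:2]-rs)@R
    m=(abs(L[:,0])<52)&(abs(L[:,1])<20)&(W[:,2]>50)&(W[:,2]<75)
    A=np.c_[L[m],np.ones(m.sum())]; s=np.linalg.lstsq(A,W[m,2],rcond=None)[0]
    print(n,m.sum(),"slopes deg",np.degrees(s[:2]),"z",s[2])
E
```

```text
top 759 slopes deg [0.15615419 0.03784622] z 63.16060294042653
scene 474 slopes deg [0.03458749 0.31982984] z 62.40061929138555
```

View pics/ta.png

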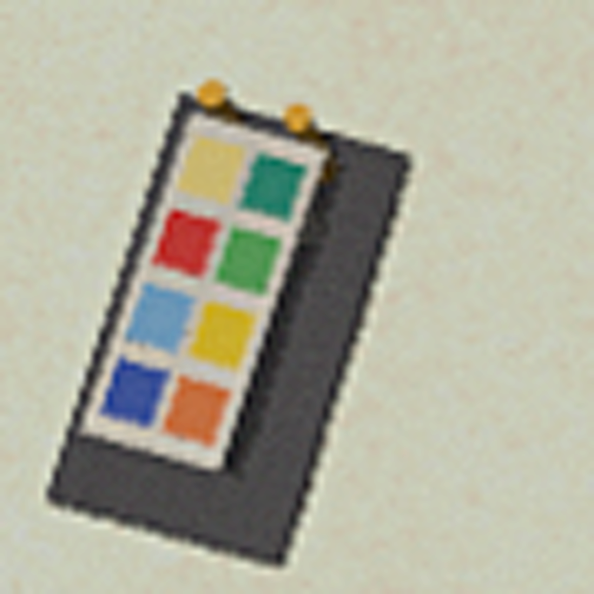

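View pics/taf.png

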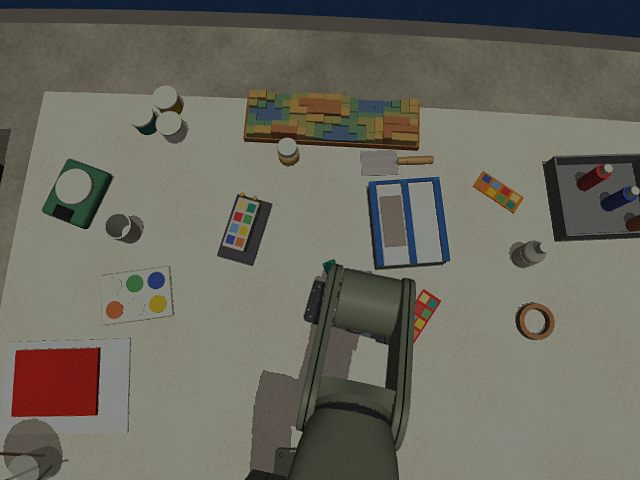

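```bash
python3 - <<'E'
from h import *
Tt=lambda a:(np.array(a,float)+.5)/6.6-.5+[210,180]
S=lambda a:(np.array(a,float)+.5)/6-.5+[300,250]
rs=np.array([593.8,215]);a=np.radians(-12.5);R=np.array([[np.cos(a),-np.sin(a)],[np.sin(a),np.cos(a)]])
f=lambda n,px,z:((atz(n,px,z)[:,:2]-rs)@R)
pl=np.array([[60,25],[60,-25],[-60,-25],[-60,25]])
w=f("top",Tt([[191,109],[331,148],[223,471],[81,434]]),63);print(w.round(1),fit(pl,w))
# coloured-patch extents
for n,w,fn,box in(("top","ta",Tt,None),("scene","s9",S,None)):
    g=cv2.imread(f"pics/{w}.png"); h=cv2.cvtColor(g,cv2.COLOR_BGR2HSV)
    m=cv2.morphologyEx(cv2.inRange(h,(0,75,70),(180,255,255)),cv2.MORPH_OPEN,np.ones((15,15)))
    k,l,st,c=cv2.connectedComponentsWithStats(m)
    C=[c[i] for i in range(1,k) if 700<st[i,4]<8000]; P=f(n,fn(C),63); print(n,len(C)); print(P.round(1).tolist())
    P=P[(abs(P[:,0])<60)&(abs(P[:,1])<25)]; print("mean",P.mean(0), "yaw",np.degrees(np.polyfit(*P.T,1)[0]) if 0 else "")
    left=P[P[:,1]>0];right=P[P[:,1]<0]; print([np.degrees(np.arctan(np.polyfit(q[:,0],q[:,1],1)[0])) for q in(left,right)])
E
sed -i 's/^/&/' h.py
```

```text
[[ 60.8  24.6]
 [ 60.5 -27.6]
 [-60.2 -26.6]
 [-61.2  24.8]] (np.float64(-0.03774551795731895), np.float64(-1.2095944783285963), np.float64(-0.17017286518341337), array([[-0.8, -1. ],
       [-0.6,  1.2],
       [ 0.1,  0.6],
       [ 1.3, -0.8]]))
top 10
[[67.6, 19.3], [67.7, -13.0], [41.9, 10.8], [41.6, -11.9], [13.8, 10.9], [13.6, -11.8], [-14.4, 11.4], [-14.4, -11.5], [-42.2, 11.8], [-42.5, -11.0]]
mean [-0.30963958 -0.15445978] yaw 
[np.float64(-0.6714963103661975), np.float64(-0.5961935445647771)]
scene 11
[[-6.1, -157.0], [-42.0, -9.1], [-13.8, -9.1], [14.2, -9.6], [75.2, 9.3], [-41.6, 13.6], [41.9, -10.2], [-13.6, 13.3], [14.2, 13.3], [42.4, 12.9], [74.6, 39.3]]
mean [0.21252078 1.87492974] yaw 
[np.float64(-0.44617639321144464), np.float64(-0.7883776458611039)]
```

The plate is lying level, at about 63.0 mm top height, with x within 0.3 mm of home. Its yaw is parallel to the pins to within about 0.3°. There is plenty of time left, so I'll give the near end a gentle nudge with the shut fingers to make sure it is fully home.

Request:
send_rows(commands=[[[0,0,0.4,0,0,0],[0,0,0.8,0,0,0],[0,0,1,0,0,0]]], jaw=1, force=20)

```text
time_s: 19.95
ee_pos: [414.1, 54.4, 138.7]
ee_rot: [-21.9, 89.9, 55.8]
force: [0.3, -0.8, 0.2]
gripper_width: 63.9
```

Request:
send_rows(commands=[[[0,0,0.4,0,0,0],[0,0,0.8,0,0,0],[0,0,1,0,0,0]]])

```text
time_s: 20.32
ee_pos: [435.4, 152.5, 138.6]
ee_rot: [-18.2, 89.9, 59.5]
force: [-0.2, -0.4, 0.0]
gripper_width: 33.9
```

Request:
send_rows(commands=[[[0,0,0.4,0,0,0],[0,0,0.8,0,0,0],[0,0,0.995,0,0,0],[0,0,0.995,0,0,0],[0,0,0.995,0,0,0]]])

```text
time_s: 20.95
ee_pos: [455.8, 245.5, 138.4]
ee_rot: [146.8, 89.9, -135.7]
force: [0.7, -0.6, -1.1]
gripper_width: 0.7
```

Request:
send_rows(commands=[[[0.3,0,0,0,0,0],[0.6,0,0,0,0,0],[0.85,0,0,0,0,0],[0.887,0,0,0,0,0],[0.887,0,0,0,0,0]]])

```text
time_s: 21.58
ee_pos: [456.8, 245.8, 50.6]
ee_rot: [-52.0, 90.0, 25.5]
force: [0.2, 0.5, 0.3]
gripper_width: 0.5
```

Request:
send_rows(commands=[[[0,-0.2,0,0,0,0],[0,-0.4,0,0,0,0],[0,-0.52,0,0,0,0],[0,-0.56,0,0,0,0],[0,-0.56,0,0,0,0],[0,-0.56,0,0,0,0]]])

```text
time_s: 22.32
ee_pos: [510.6, 234.2, 49.8]
ee_rot: [114.4, 90.0, -168.0]
force: [-0.0, -0.9, -0.7]
gripper_width: 0.7
```

Now at about rest x = -85. Creep forward.

Request:
send_rows(commands=[[[0,-0.03,0,0,0,0],[0,-0.06,0,0,0,0],[0,-0.06,0,0,0,0]]])

```text
time_s: 22.7
ee_pos: [517.3, 232.9, 50.0]
ee_rot: [-46.3, 90.0, 31.3]
force: [-1.4, -0.1, -0.0]
gripper_width: 0.6
```

Request:
send_rows(commands=[[[0,-0.01,0,0,0,0],[0,-0.02,0,0,0,0],[0,-0.02,0,0,0,0]]])

```text
time_s: 23.08
ee_pos: [518.6, 232.4, 49.9]
ee_rot: [105.7, 89.9, -176.8]
force: [-2.2, 0.1, 0.3]
gripper_width: 0.7
```

Request:
send_rows(commands=[[[0,-0.01,0,0,0,0],[0,-0.01,0,0,0,0]]])

```text
time_s: 23.32
ee_pos: [518.8, 232.1, 49.7]
ee_rot: [109.9, 89.9, -172.5]
force: [-4.8, 1.0, 2.1]
gripper_width: 0.8
```

Firm at about 5 N with the plate against the pins. Back off straight, then move clear.

Request:
send_rows(commands=[[[0,0.04,0,0,0,0],[0,0.15,0,0,0,0],[0,0.4,0,0,0,0],[-0.3,0.7,0,0,0,0],[-0.7,0.7,0,0,0,0],[-0.9,0.7,0,0,0,0]]])

```text
time_s: 24.08
ee_pos: [452.0, 248.1, 142.3]
ee_rot: [-53.9, 89.7, 23.7]
force: [-0.7, 0.0, -0.4]
gripper_width: 0.4
```

Request:
send_rows(commands=[[[0,0,-0.4,0,0,0],[0,0,-0.8,0,0,0],[0,0,-1,0,0,0]]])

```text
time_s: 24.45
ee_pos: [429.3, 148.5, 140.1]
ee_rot: [-68.6, 90.0, 8.9]
force: [-0.5, 0.5, 0.3]
gripper_width: 0.5
```

Request:
send_rows(commands=[[[0,0,-0.4,0,0,0],[0,0,-0.8,0,0,0],[0,0,-1,0,0,0]]])

```text
time_s: 24.82
ee_pos: [408.2, 51.0, 140.0]
ee_rot: [-66.7, 89.9, 10.7]
force: [-0.7, -0.9, 0.4]
gripper_width: 0.2
```

Request:
send_rows(commands=[[[0,0,-0.4,0,0,0],[0,0,-0.8,0,0,0],[0,0,-1,0,0,0],[0,0,-1,0,0,0],[0,0,-1,0,0,0]]])

```text
time_s: 25.45
ee_pos: [387.2, -45.0, 140.0]
ee_rot: [-47.4, 89.9, 30.1]
force: [-1.1, 0.1, 0.2]
gripper_width: 0.2
```

```bash
python3 - <<'E'
from h import *
p,d=env.grab_frame("top"); a=cv2.resize(p[180:270,210:300,::-1],None,fx=6.6,fy=6.6,interpolation=cv2.INTER_CUBIC)
cv2.imwrite("pics/tb.png",cv2.convertScaleAbs(a,alpha=1.5))
p2,d2=env.grab_frame("scene");a=cv2.resize(p2[250:350,300:420,::-1],None,fx=6.,fy=6.,interpolation=cv2.INTER_CUBIC)
cv2.imwrite("pics/sb.png",cv2.convertScaleAbs(a,alpha=1.5)); cv2.imwrite("pics/sbf.png",p2[:,:,::-1])
Tt=lambda a:(np.array(a,float)+.5)/6.6-.5+[210,180]
rs=np.array([593.8,215]);a=np.radians(-12.5);R=np.array([[np.cos(a),-np.sin(a)],[np.sin(a),np.cos(a)]])
g=cv2.imread("pics/tb.png"); h=cv2.cvtColor(g,cv2.COLOR_BGR2HSV)
m=cv2.morphologyEx(cv2.inRange(h,(0,75,70),(180,255,255)),cv2.MORPH_OPEN,np.ones((15,15)))
k,l,st,c=cv2.connectedComponentsWithStats(m)
P=(atz("top",Tt([c[i] for i in range(1,k) if 700<st[i,4]<8000]),63)[:,:2]-rs)@R
print(P.round(1).tolist()); P=P[(abs(P[:,0])<60)&(abs(P[:,1])<25)]; print(P.mean(0),[np.degrees(np.polyfit(q[:,0],q[:,1],1)[0]) for q in(P[P[:,1]>0],P[P[:,1]<0])])
s=env.state();print(s["time_s"],s["ee_pos"],s["qvel"].round(1))
E
```

```text
[[67.7, 19.3], [67.6, -13.0], [41.8, 10.8], [41.7, -11.8], [13.9, 10.9], [13.7, -11.7], [-14.3, 11.2], [-14.5, -11.6], [-42.1, 11.7], [-42.4, -11.5]]
[-0.26570055 -0.26345972] [np.float64(-0.6572354010056882), np.float64(-0.22016007719839928)]
25.55 [387.10977737 -44.80683653 139.9392048 ] [ 0.1  0.1  0.   0.  -0.  -0.2]
```

View pics/tb.png

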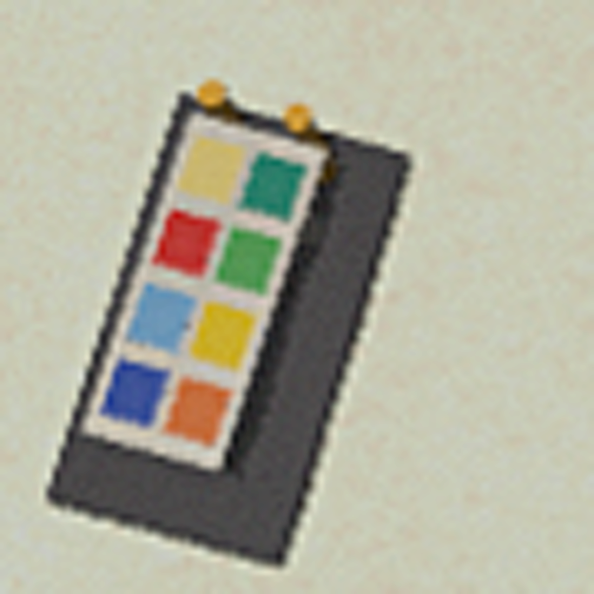

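View pics/sb.png

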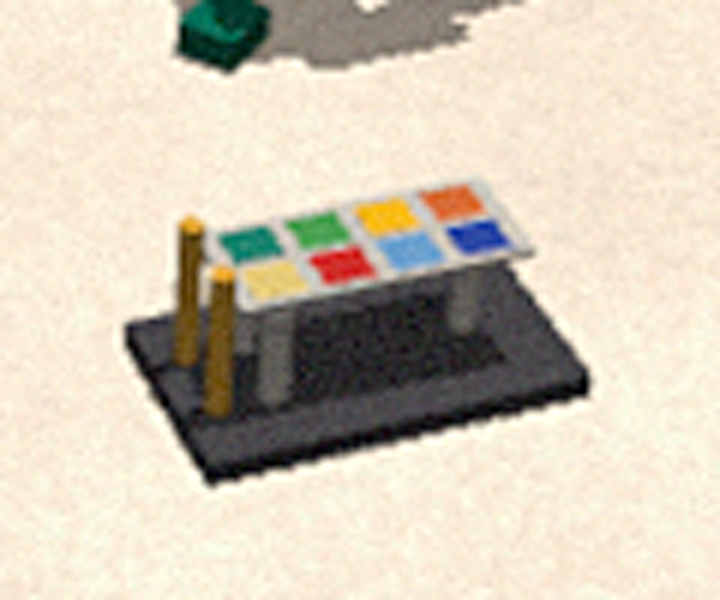

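View pics/sbf.png

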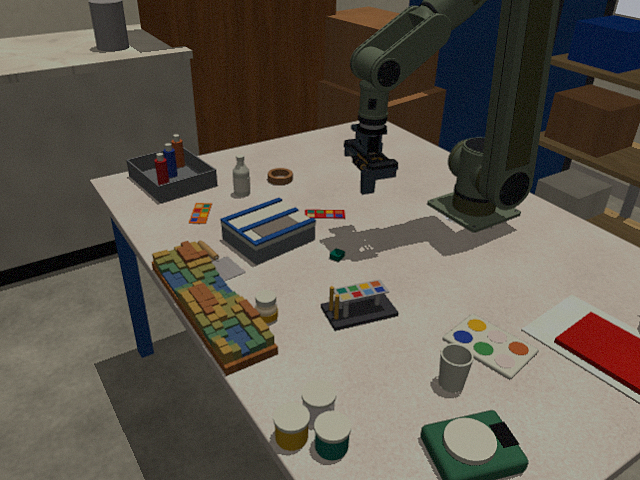

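The plate didn't move in the nudge: it was already home (-0.3 mm in x, -0.3 mm in y). Everything else looks unmoved and the arm is clear, so I'm handing in.

```bash
python3 -c "
from workcell import env
print(env.job_done())"
```

```text
the job is handed in; nothing more can be done
None
```

The colour test plate is lying painted side up on the three balls of the rest, with its end against both pins. I handed the job in at about 25.6 s.

**What I did:** I pressed the plate with the shut fingers at about 6–7 N and slid it along its lane until about 40 mm stuck out. I then gripped that end by its sides and carried it level to the rest. There I pushed it against the pins at about 7 N, set it down on the balls and let go. A final 5 N nudge on the near end did not move it measurably, so it was already home.

**Last checks:**
- **Position:** the top camera puts the plate 0.3 mm from home in both x and y. Its yaw agrees with the line of the pins to within a few tenths of a degree.
- **Level:** depth images taken just before the nudge showed a tilt of at most about 0.3°. The top of the plate measured 62.4–63.2 mm, against the 63 mm expected.
- **Surroundings:** the plain plate and the bystanders look unmoved in the pictures, and the gripper is clear of everything.

**Disagreements:** the scene camera put the plate about 2 mm further toward +y than the top camera did. It showed a similar offset (1–2.5 mm) for the fixed balls and pins, so I put this down to calibration error. A fit to the plate's corners in the top view, before the nudge, gave -1.2 mm across, against about -0.2 mm from its patches at the same moment.

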